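# Put the optics kit back on its silhouettes

## Robot

A 6-joint arm with a two-finger parallel gripper is mounted at the origin on the work surface. World frame = base frame: x ahead of the robot, y to its left, z up, the work surface at z = 0. Lengths are in mm, angles in rad, forces in N, time in s.
With the tool pointing down it reaches from about 350 to 775 mm from the base axis. Payload 7.3 kg.
Tool frame: the origin (TCP) lies at the very end of the fingers, on their centre line; the grasp point (between the pads) lies bot.grip_point_offset behind it (bot.grip_point_offset is the distance from the TCP to the grasp point, in mm); z points along the fingers, y is the line along which they close (so a half turn about z gives the same grasp; the last joint's range is limited). The gripper opens to 92 mm and grips with 3 to 60 N. Pads are 19 mm wide; open, the fingers measure 130 mm over their backs; the gripper's body (75 mm by 190 mm) begins 47 mm behind the grasp point.
Start: joints at [1.1, 0.342, 1.524, -0, 1.275, -0.146], TCP at [167.523, 497.575, 226.741] pointing down, gripper open.
Joint ranges: [-2.53, 2.53], [-0.77, 2.02], [0.04, 2.7], [-1, 4.14], [0.28, 2.66], [-3.11, 3.11]. Speed limits (rad/s): [2.57, 2.57, 3.14, 3.14, 3.14, 3.14].

## Interface

Orientations are given as [roll, pitch, yaw] about the fixed x, y, z axes, in that order (R = Rz(yaw) Ry(pitch) Rx(roll)).
In Python, from plant import bot gives the robot as it stands. The module is installed in compiled form; this text tells all that it offers.
- The arm moves only by the tool carry_out, never from a script. Its argument "plan" is a list of rows, each an object of numbers: "tx", "ty", "tz": the shift along the world's x, y, z in mm; "rx", "ry", "rz": the turn, a rotation vector about the world's x, y, z in rad. A call has 1 to 12 rows; each row shifts and turns the commanded pose from where the row before left it; what a row does not reach is not made up. A row lasts 1/10 s, in which the tool goes at most 50 mm and 8.59 degrees, less where a joint would pass 70% of its speed; a pose out of reach is approached as far as the arm can. A call with a gripper value outside its range is refused whole. "gripper" is the closure, from 0 (fully open) to 1 (shut), set as the call begins (left out, the last holds). The fingers move at their own pace and stop on an object; the grip force is fixed at half the most. Time passes only in rows, so rows that do not move let the fingers close. It gives the time, the measured TCP pose, the force, the opening and the grip force at its end, in the units of the state.
- bot.get_obs(): the state, without advancing time (a new reading comes with each control period).
- bot.capture(name): name is "side" or "top"; returns the picture (420x560x3 uint8, red, green, blue); there is no depth.
- bot.camera_model(name): a dict with "camera_matrix" (3x3 intrinsics, pixels), "R" (3x3) and "t" (3): a world point X has camera coordinates R X + t. Camera axes: x right, y down, z forward; pixel columns grow to the right and rows downward; lengths in mm; the calibration is good to about 2 mm. A picture is of the moment at which its call begins. camera_model takes no time and is no camera call.
- bot.close_job(): hands the job in; it is judged then, once.
The state is a dict: "time": time; "joint_positions": joint angles; "dq": joint speeds; "tau": joint torques, N m; "tool_pos": TCP position; "tcp_rot": TCP orientation; "contact_force": force on the tool from outside, world axes, zero at the start; "moment": the same for the moment, N m; "grip_width": finger opening in mm; "finger_force": force on a finger pad.
Only numpy, scipy, OpenCV 4.12 (cv2) and the standard library are available. Lean on these libraries where they do the work, as an engineer would, in place of code of your own. Each camera call takes 0.05 s, during which the arm holds its last target. There are 200 camera calls.

## Task

Put the optics kit away: set each of the two mirror-image lens mounts, the half-round block and the oblong block down on the white board that carries its own black silhouette, upright and lined up so that it covers the silhouette the right way round. Mind the left-hand and right-hand mounts, set the parts down rather than dropping them, and leave the glass beaker where it stands.

Things in the scene. Friction and masses are not known exactly. Their poses are not given: they have to be found in the camera images.
- left_mount_grip (a point): Aluminium lens mount. L foot 6 mm thick: long leg 80x24 mm; at one end a toe 26 mm wide juts 30 mm sideways. On the leg's middle an upright plate 50 mm long, 10 mm thick, top at 50 mm: grip across its 10 mm, fingertips above the foot. Point: in the plate, over the leg's middle, 28 mm above the underside. z up, x along the leg to the toe end; toe at x +14 to +40 mm, juts to +y (left).
- right_mount_grip (a point): Aluminium lens mount. L foot 6 mm thick: long leg 80x24 mm; at one end a toe 26 mm wide juts 30 mm sideways. On the leg's middle an upright plate 50 mm long, 10 mm thick, top at 50 mm: grip across its 10 mm, fingertips above the foot. Point: in the plate, over the leg's middle, 28 mm above the underside. z up, x along the leg to the toe end; toe at x +14 to +40 mm, juts to -y (right).
- half_block_center (a point): D-shaped (half-round) green glass block lying flat: radius 35 mm, so 35 mm (x) by 70 mm (y), 25 mm high. Point: the middle of these extents, 12.5 mm above the underside. z up, x from the flat face (at -17.5 mm) to the top of the arc (+17.5 mm); grip it along x, 35 mm wide.
- brick_block_center (a point): Oblong green glass block lying flat: 80 mm (x) by 45 mm (y), 25 mm high. Point: its centre, 12.5 mm above the underside. z up; a half turn looks the same.
- left_mark (a point): White fixed board 100 (x) by 80 (y) by 4 mm with a black life-size silhouette of the left mount's L foot. Point: centre of board and of the silhouette's 80x54 mm outline, on the top face. z up, x along the long leg to the toe end, toe to +y. A mount placed right has the same axes and its own point, seen from above, at x 0, y -15 mm from here.
- right_mark (a point): White fixed board 100 (x) by 80 (y) by 4 mm with a black life-size silhouette of the right mount's L foot. Point: centre of board and of the silhouette's 80x54 mm outline, on the top face. z up, x along the long leg to the toe end, toe to -y. A mount placed right has the same axes and its own point, seen from above, at x 0, y +15 mm from here.
- half_mark (a point): White fixed board 100 (x) by 80 (y) by 4 mm with a black life-size silhouette of the D block. Point: middle of the silhouette's flat edge, on the top face, 17.5 mm to -x of the board's centre. z up, x towards the arc. The block placed right has the same axes and its centre, seen from above, at x +17.5 mm, y 0 from here.
- brick_mark (a point): White fixed board 100 (x) by 80 (y) by 4 mm with a black life-size silhouette of the oblong block. Point: centre of board and silhouette, on the top face. z up, x along the silhouette's 80 mm side. The block may lie either way round.
- beaker: Open glass beaker, 52 mm across and 70 mm high, standing among the parts; loose, to be left alone. The origin is the centre of its underside, z up.
Not all that is in view belongs to the job. Leave any purple look-alike of the part that bears brick_block_center alone. What is shaped like the part that bears right_mark but blue is not meant.

How it is judged (in metres and radians):
At the end, for the whole second after the job is handed in: Each part rests upright on its own silhouette (at most 4 mm high, tilt under 0.12 rad), within 12 mm along each board axis and 0.25 rad of it, the right way round as drawn (the oblong block either way), below 0.02 m/s (x of left_mount_grip in the frame of left_mark between -0.012 and 0.012 m and y of left_mount_grip in the frame of left_mark between -0.027 and -0.003 m and angle between the x axis of left_mount_grip and the x axis of left_mark, either way round below 0.25 rad and z of left_mount_grip in the frame of left_mark below 0.032 m and angle between each of left_mount_grip, right_mount_grip, half_block_center, brick_block_center's own z axis and vertical below 0.12 rad and linear speed of each of left_mount, right_mount, half_block, brick_block below 0.02 m/s and y of left_mark in the frame of left_mount_grip above 0 m and x of right_mount_grip in the frame of right_mark between -0.012 and 0.012 m and y of right_mount_grip in the frame of right_mark between 0.003 and 0.027 m and angle between the x axis of right_mount_grip and the x axis of right_mark, either way round below 0.25 rad and z of right_mount_grip in the frame of right_mark below 0.032 m and y of right_mark in the frame of right_mount_grip below 0 m and x of half_block_center in the frame of half_mark between 0.0055 and 0.0295 m and y of half_block_center in the frame of half_mark between -0.012 and 0.012 m and angle between the x axis of half_block_center and the x axis of half_mark, either way round below 0.25 rad and z of half_block_center in the frame of half_mark below 0.0165 m and x of half_mark in the frame of half_block_center below 0 m and x of brick_block_center in the frame of brick_mark between -0.012 and 0.012 m and y of brick_block_center in the frame of brick_mark between -0.012 and 0.012 m and angle between the x axis of brick_block_center and the x axis of brick_mark, either way round below 0.25 rad and z of brick_block_center in the frame of brick_mark below 0.0165 m); the robot touches nothing.
It fails at once if the glass beaker was pushed more than 30 mm or tipped (distance of beaker from where it was at the start of the episode above 0.03 m or angle between beaker's own z axis and vertical above 0.4 rad).
It fails at once if a part was dropped: moving faster than 0.7 m/s (a fall of about 25 mm) with no finger on it ((linear speed of left_mount above 0.7 m/s and contact force between the fingers and left_mount below 0.05 N) or (linear speed of right_mount above 0.7 m/s and contact force between the fingers and right_mount below 0.05 N) or (linear speed of half_block above 0.7 m/s and contact force between the fingers and half_block below 0.05 N) or (linear speed of brick_block above 0.7 m/s and contact force between the fingers and brick_block below 0.05 N)).
It also fails if it takes over 102 s, if anything falls off the work surface, if the arm or the gripper's body presses on something with over 40 N, if the wrist force passes 120 N, or if a joint passes its speed limit or range.

## Working session

There is one attempt and no reset: what is moved stays moved. The work goes in short steps, Python scripts to look and compute and a tool call to move; the robot and the scene stay as the last step left them, time stands still between calls to the robot, and variables do not carry over. Pictures are saved under pics/ and viewed, at most 14 in all, crops included, and the job is handed in when it is done.

Besides the shell and the picture viewer there is one more tool, called after "Call:" by a JSON object that holds its "name" and its "arguments". carry_out: Moves the arm, as the interface text tells. Its arguments: {"type":"object","properties":{"plan":{"type":"array"},"gripper":{"type":"number"}},"required":["plan"]}

```bash
mkdir -p pics; python3 - <<'E'
from plant import bot
import cv2
for n in("side","top"):
    im=bot.capture(n); cv2.imwrite(f"pics/{n}0.png",im[:,:,::-1])
    c=bot.camera_model(n); print(n,c["camera_matrix"],c["R"],c["t"],-c["R"].T@c["t"])
print(bot.get_obs(),bot.grip_point_offset)
E
```

```text
side [[425.94949907   0.         278.97040541]
 [  0.         425.94949907 215.75975265]
 [  0.           0.           1.        ]] [[-0.99942167 -0.03354771 -0.0055567 ]
 [-0.0182055   0.66589582 -0.74582258]
 [ 0.02872082 -0.74529009 -0.66612146]] [ 448.40346522  121.81140386 1088.78978475] [419.09084011 745.39343981 818.60757921]
top [[491.38711418   0.         282.80592752]
 [  0.         491.38711418 207.92042712]
 [  0.           0.           1.        ]] [[-1.07007557e-02 -9.99942453e-01 -7.64762600e-04]
 [-9.95770203e-01  1.07258959e-02 -9.12505266e-02]
 [ 9.12534782e-02 -2.14921785e-04 -9.95827674e-01]] [ -83.80315722  425.62520793 1690.58011355] [ 268.65682696  -88.00020377 1722.30089722]
{'time': 0.1, 'joint_positions': array([ 1.10001715e+00,  3.42622777e-01,  1.52492435e+00,  1.37760390e-05,
        1.27537653e+00, -1.46010314e-01]), 'dq': array([-2.53294405e-03, -2.76091169e-03, -2.16453020e-03, -5.52447141e-05,
        2.85117441e-04, -1.29655818e-03]), 'tau': array([ 6.49052508e-04, -4.32003593e+01, -2.44692242e+01,  7.19549507e-02,
        5.25904913e-02, -3.07126118e-05]), 'tool_pos': array([167.33851512, 497.24060232, 226.1291637 ]), 'tcp_rot': array([-3.14027773e+00, -2.06684385e-04,  2.81681963e+00]), 'contact_force': array([-0.01336829, -0.40669614, -0.44091047]), 'moment': array([-0.02057566,  0.00318916,  0.0115294 ]), 'finger_force': 0.0, 'grip_width': 91.6700510978923} 18.8
```

View pics/top0.png

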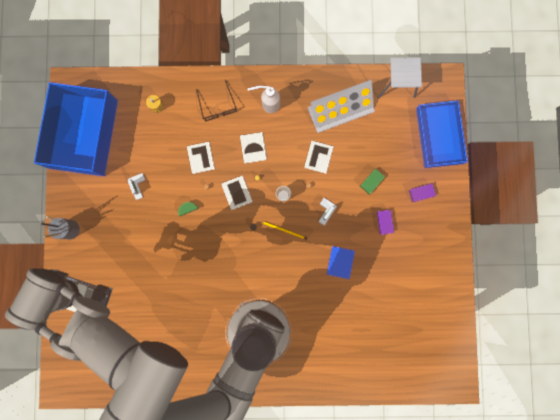

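View pics/side0.png

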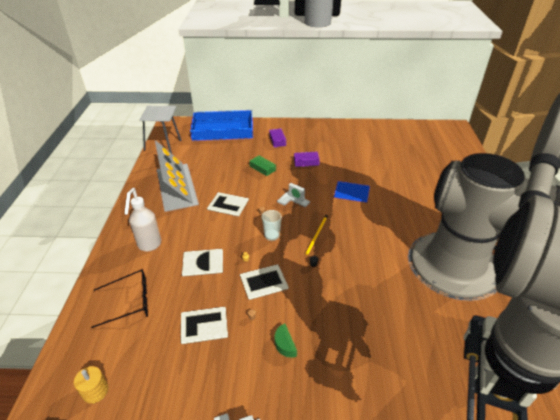

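The top view shows boards at (201,158), (253,148), (237,192) and (319,157), and the mounts at (137,186) and (327,210). The D block is at (187,208), the green brick at (372,181), and the beaker at (283,193). Two purple look-alikes are at (423,192) and (386,222), and a blue board is at (341,262). In the side view one mount is cut off at the bottom edge (235,415). I'll enlarge both views to confirm.

```bash
python3 - <<'E'
import cv2
a=cv2.imread("pics/top0.png")[130:280,115:395]; cv2.imwrite("pics/c1.png",cv2.resize(a,(784,420),interpolation=cv2.INTER_CUBIC))
b=cv2.imread("pics/side0.png")[120:420,150:400]; cv2.imwrite("pics/c2.png",cv2.resize(b,(500,600),interpolation=cv2.INTER_CUBIC))
E
```

```text
(no output)
```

View pics/c1.png

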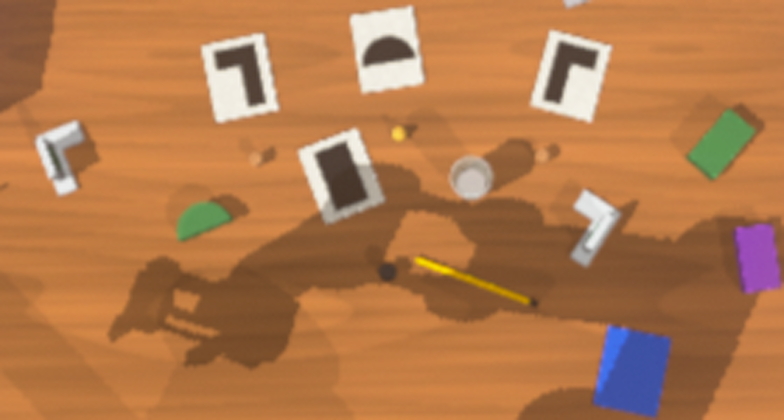

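View pics/c2.png

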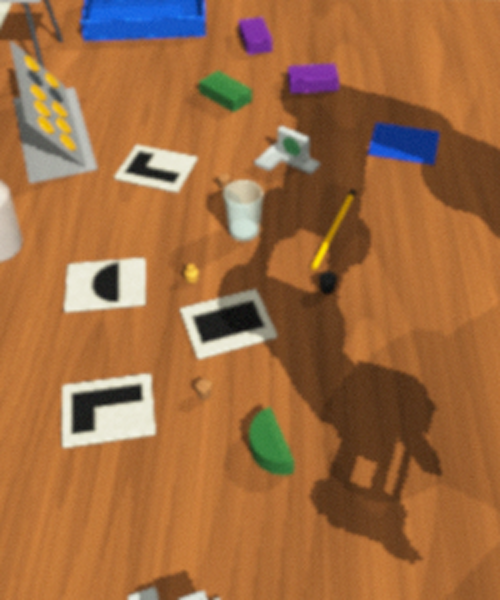

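Candidates, in top-view pixels:
- **Oblong block:** the green one at (372,181) fits. The purple ones at (386,222) and (423,192) are look-alikes.
- **Boards:** the white L at (201,158) has its toe to the left of the toe-wards direction, so it is left_mark. The white L at (319,157) has its toe to the right, so it is right_mark. The blue board at (341,262) is not meant.
- **Mounts:** (137,186) has its toe to the right, so it is the right mount. (327,210) has its toe to the left, so it is the left mount. They have to swap sides.

The crop confirms all of this, so next I measure.

```bash
cat > h.py <<'E'
import cv2, numpy as np
from plant import bot
CM={n:bot.camera_model(n) for n in("side","top")}
def ray(n,p):
    c=CM[n]; d=c["R"].T@np.linalg.solve(c["camera_matrix"],[p[0],p[1],1.]); return -c["R"].T@c["t"],d
def cast(n,p,z):
    o,d=ray(n,p); return (o+d*(z-o[2])/d[2])[:2]
def tri(ps,pt):
    (a,u),(b,v)=ray("side",ps),ray("top",pt)
    s=np.linalg.lstsq(np.c_[u,-v],b-a,rcond=None)[0]; return (a+u*s[0]+b+v*s[1])/2
def proj(n,X):
    c=CM[n]; q=c["camera_matrix"]@(c["R"]@np.array(X,float)+c["t"]); return q[:2]/q[2]
def cents(m,lo,hi):
    cs,_=cv2.findContours(m,cv2.RETR_EXTERNAL,cv2.CHAIN_APPROX_NONE); out=[]
    for c in cs:
        if lo<cv2.contourArea(c)<hi:
            M=cv2.moments(c); out.append((np.array([M["m10"]/M["m00"],M["m01"]/M["m00"]]),c))
    return out
U=8
def up(im): return cv2.resize(im,None,fx=U,fy=U,interpolation=cv2.INTER_CUBIC)
def px(p): return (np.asarray(p,float)+.5)/U-.5
def masks(im):
    h=cv2.cvtColor(up(im),cv2.COLOR_RGB2HSV)
    H,S,V=[h[...,i].astype(int) for i in range(3)]
    g=((H>45)&(H<85)&(S>90)&(V>30)).astype(np.uint8)
    w=((S<75)&(V>85)).astype(np.uint8)
    return g,w,h
E
python3 - <<'E'
from h import *
ims={n:cv2.imread(f"pics/{n}0.png")[:,:,::-1].copy() for n in CM}
boxes={"top":(120,130,400,260),"side":(150,140,400,419)}
for n in("top","side"):
    g,w,h=masks(ims[n]); x0,y0,x1,y1=boxes[n]
    for nm,m,z,lo in(("green",g,12.5,60),("white",w,4,150)):
        k=np.zeros_like(m);k[y0*U:y1*U,x0*U:x1*U]=m[y0*U:y1*U,x0*U:x1*U]
        for c,ct in cents(k,lo*U*U,3000*U*U):
            q=np.array([cast(n,px(p),z) for p in ct[:,0]],np.float32)
            r=cv2.minAreaRect(q); bx=cv2.boxPoints(r); e=bx[1]-bx[0];f=bx[2]-bx[1]; L=e if np.hypot(*e)>np.hypot(*f) else f
            print(n,nm,px(c).round(1),"cent",cast(n,px(c),z).round(1),"rect",np.round(r[0],1),np.round(r[1],1),"long deg",round(np.degrees(np.arctan2(L[1],L[0])),1))
def crop(n,x,y,s=30,k=13):
    a=ims[n][max(0,y-s//2):y+s//2,x-s//2:x+s//2]; return cv2.resize(a,(390,a.shape[0]*k),interpolation=cv2.INTER_CUBIC)
o=np.zeros((600,800,3),np.uint8)
o[:390,:390]=crop("top",137,186); o[:390,400:790]=crop("top",326,211)
b=cv2.resize(ims["side"][395:420,205:265],(400,167),interpolation=cv2.INTER_CUBIC);o[400:567,:400]=b
b=cv2.resize(ims["side"][180:210,270:320],(390,200)[:2],interpolation=cv2.INTER_CUBIC);o[395:595,405:795]=b
cv2.imwrite("pics/c3.png",o[:,:,::-1])
E
```

```text
top green [186.5 207.9] cent [429.  248.2] rect [431.3 248.6] [32.5 66.8] long deg -68.1
top green [372.1 181. ] cent [ 516.7 -403. ] rect [ 516.9 -402.9] [42.6 80.9] long deg -41.3
top white [326.6 210.3] cent [ 416.2 -241.8] rect [ 413.6 -232. ] [56.6 83.9] long deg -33.3
top white [283.2 193.2] cent [478.2 -90.2] rect [477.6 -89.8] [49.3 51.9] long deg -0.6
top white [236.4 192.3] cent [483.   74.4] rect [483.2  74.3] [102.7  82.6] long deg 20.6
top white [135.8 184.9] cent [513.3 429.1] rect [508.5 420.3] [84.  60.6] long deg 21.1
top white [200.2 157.3] cent [609.4 202.4] rect [609.7 202.3] [102.9  82.7] long deg 11.5
top white [318.4 156.6] cent [ 607.4 -216.6] rect [ 607.6 -216.6] [ 82.  102.5] long deg -16.2
top white [252.8 147.2] cent [643.7  15.8] rect [643.9  15.6] [103.4  82.7] long deg 8.5
side green [284.4 341.8] cent [428.7 246.7] rect [431.1 245.8] [36.4 80.4] long deg -67.8
side green [262.4 165.1] cent [ 516.6 -404.2] rect [ 517.  -405.2] [60.8 99.2] long deg -42.1
side white [203.3 324.9] cent [610.9 204.2] rect [610.6 202.3] [101.8  83.4] long deg 11.1
side white [263.3 281.5] cent [484.4  76.4] rect [484.   74.6] [101.4  83.6] long deg 20.7
side white [202.3 262.1] cent [644.8  17.4] rect [644.8  15.7] [101.9  84.3] long deg 8.2
side white [153.5 232.8] cent [797.4 -86.2] rect [ 799.  -104.2] [ 27.2 165.2] long deg -75.3
side white [271.1 224.4] cent [ 475.  -128.9] rect [ 473.2 -129.5] [ 53.9 122.9] long deg -82.8
side white [227.7 203.8] cent [ 608.  -215.4] rect [ 608.4 -217. ] [ 85.4 102.9] long deg -16.3
side white [294.1 195.6] cent [ 411.5 -259.1] rect [ 404.  -257.8] [107.   91.5] long deg 67.1
side white [174.6 182.4] cent [ 788.7 -314.9] rect [ 809.4 -380.4] [100.3 397.9] long deg -70.2
```

View pics/c3.png

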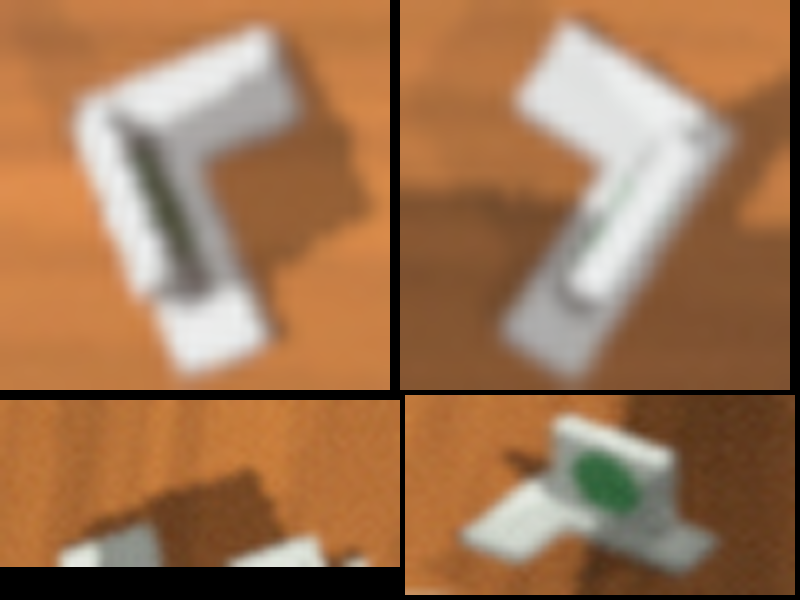

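The left crop shows the right mount, with foot corners at about (78,105), (185,372) and (272,335) and the plate leaning left. The right crop shows the left mount, with corners at (735,130), (572,380) and (502,330) and its plate top centred at (640,220). In the side view that plate top is centred at (613,440).

```bash
python3 - <<'E'
from h import *
def T(o,u,v): return (o[0]+u/13-.5,o[1]+v/13-.5)
A=np.array
for nm,o,P,top,s in(("right",(122,171),[(78,105),(185,372),(272,335),(272,28)],(125,205),-1),("left",(311,196),[(335,130),(172,380),(102,330),(172,20)],(240,220),1)):
    c=[A(cast("top",T(o,*p),4)) for p in P]
    d=c[0]-c[1]; t=c[3]-c[0]
    print(nm,"legmid",((c[0]+c[2])/2).round(1),"leg",np.hypot(*d).round(1),"yaw",np.degrees(np.arctan2(d[1],d[0])).round(1),"toe-dir",np.degrees(np.arctan2(t[1],t[0])).round(1),np.hypot(*t).round(1),"wid",np.hypot(*(c[1]-c[2])).round(1),"platetop",cast("top",T(o,*top),50).round(1))
print("left plate top tri",tri((296.2,186.2),(329,212.4)).round(1))
print("D tri",tri((284.4,341.8),(186.5,207.9)).round(1),"brick",tri((262.4,165.1),(372.1,181)).round(1))
for a,b in(((203.3,324.9),(200.2,157.3)),((263.3,281.5),(236.4,192.3)),((202.3,262.1),(252.8,147.2)),((227.7,203.8),(318.4,156.6))): print("board",tri(a,b).round(1))
# D: flat direction and mid
im=cv2.imread("pics/top0.png")[:,:,::-1].copy(); g,w,h=masks(im)
# silhouettes orientation: dark centroid inside boards
V=h[...,2]
for nm,(x,y),d in(("L",(200.2,157.3),11),("R",(318.4,156.6),11),("half",(252.8,147.2),11),("brick",(236.4,192.3),11)):
    k=np.zeros_like(V);X,Y=int(x*U),int(y*U); k[Y-9*U:Y+9*U,X-9*U:X+9*U]=(V[Y-9*U:Y+9*U,X-9*U:X+9*U]<95)
    for c,ct in cents(k.astype(np.uint8),20*U*U,9999*U):
        q=np.array([cast("top",px(p),4) for p in ct[:,0]],np.float32); r=cv2.minAreaRect(q)
        print(nm,cast("top",px(c),4).round(1),np.round(r[0],1),np.round(r[1],1),np.round(r[2],1))
E
```

```text
right legmid [504.3 432.1] leg 79.3 yaw 22.5 toe-dir -68.6 56.3 wid 25.4 platetop [502.1 431.4]
left legmid [ 405.9 -244.3] leg 81.0 yaw -34.0 toe-dir 55.1 53.1 wid 23.1 platetop [ 404.8 -245.8]
left plate top tri [ 405.4 -246.    50.1]
D tri [428.8 247.8  14.3] brick [ 516.6 -402.7   13.6]
board [610.6 203.    1.9]
board [484.   74.7   1.6]
board [644.7  16.    2.3]
board [ 608.  -216.6    2.7]
L [619.1 196.8] [610.1 202.3] [72.1 45.7] 12.2
R [ 617.  -211.8] [ 607.7 -216.5] [45.6 73. ] 73.6
half [641.8  15.5] [643.4  16.1] [26.3 58.6] 8.0
brick [483.7  74. ] [482.6  73.6] [72.9 40.7] 19.3
```

Both views agree: brick (517,-403) at −41.5°, D (431,247) at +22°, right mount (504,432) at 22°, left mount (405.5,-245) at −34°. Boards: left (610,203) at 11.5°, right (608,-217) at −16°, half (644,16) at 8°, brick (483.5,74.5) at 20.6°. I'll start with the right mount.

Call:
{"name": "carry_out", "arguments": {"plan": [{"tx": 33.5,"ty": -6.5,"tz": -9,"rz": 0.071},{"tx": 33.5,"ty": -6.5,"tz": -9,"rz": 0.071},{"tx": 33.5,"ty": -6.5,"tz": -9,"rz": 0.071},{"tx": 33.5,"ty": -6.5,"tz": -9,"rz": 0.071},{"tx": 33.5,"ty": -6.5,"tz": -9,"rz": 0.071},{"tx": 33.5,"ty": -6.5,"tz": -9,"rz": 0.071},{"tx": 33.5,"ty": -6.5,"tz": -9,"rz": 0.071},{"tx": 33.5,"ty": -6.5,"tz": -9,"rz": 0.071},{"tx": 33.5,"ty": -6.5,"tz": -9,"rz": 0.071},{"tx": 33.5,"ty": -6.5,"tz": -9,"rz": 0.071},{"tx": 0},{"tx": 0}], "gripper": 0.45}}

```text
invalid input at $.plan[0]: expected keys tx, ty, tz, rx, ry, rz
```

Call:
{"name": "carry_out", "arguments": {"plan": [{"tx": 42,"ty": -8,"tz": -12,"rx": 0,"ry": 0,"rz": 0.089},{"tx": 42,"ty": -8,"tz": -12,"rx": 0,"ry": 0,"rz": 0.089},{"tx": 42,"ty": -8,"tz": -12,"rx": 0,"ry": 0,"rz": 0.089},{"tx": 42,"ty": -8,"tz": -12,"rx": 0,"ry": 0,"rz": 0.089},{"tx": 42,"ty": -8,"tz": -12,"rx": 0,"ry": 0,"rz": 0.089},{"tx": 42,"ty": -8,"tz": -12,"rx": 0,"ry": 0,"rz": 0.089},{"tx": 42,"ty": -8,"tz": -12,"rx": 0,"ry": 0,"rz": 0.089},{"tx": 42,"ty": -8,"tz": -12,"rx": 0,"ry": 0,"rz": 0.089},{"tx": 0,"ty": 0,"tz": 0,"rx": 0,"ry": 0,"rz": 0},{"tx": 0,"ty": 0,"tz": 0,"rx": 0,"ry": 0,"rz": 0}], "gripper": 0.45}}

```text
time: 1.1
tool_pos: [503.6, 432.7, 129.3]
tcp_rot: [-3.141, -0.003, -2.757]
contact_force: [0.4, 0.7, -0.5]
grip_width: 50.6
finger_force: 0.0
```

Call:
{"name": "carry_out", "arguments": {"plan": [{"tx": 0,"ty": 0,"tz": -40,"rx": 0,"ry": 0,"rz": 0},{"tx": 0,"ty": 0,"tz": -40,"rx": 0,"ry": 0,"rz": 0},{"tx": 0,"ty": 0,"tz": -25,"rx": 0,"ry": 0,"rz": 0},{"tx": 0,"ty": 0,"tz": -12,"rx": 0,"ry": 0,"rz": 0},{"tx": 0,"ty": 0,"tz": 0,"rx": 0,"ry": 0,"rz": 0},{"tx": 0,"ty": 0,"tz": 0,"rx": 0,"ry": 0,"rz": 0}]}}

```text
time: 1.7
tool_pos: [503.8, 434.5, 15.4]
tcp_rot: [3.141, 0.002, -2.754]
contact_force: [0.6, -0.4, 0.8]
grip_width: 50.7
finger_force: 0.0
```

Call:
{"name": "carry_out", "arguments": {"plan": [{"tx": 0,"ty": 0,"tz": 0,"rx": 0,"ry": 0,"rz": 0},{"tx": 0,"ty": 0,"tz": 0,"rx": 0,"ry": 0,"rz": 0},{"tx": 0,"ty": 0,"tz": 0,"rx": 0,"ry": 0,"rz": 0},{"tx": 0,"ty": 0,"tz": 0,"rx": 0,"ry": 0,"rz": 0},{"tx": 0,"ty": 0,"tz": 0,"rx": 0,"ry": 0,"rz": 0},{"tx": 0,"ty": 0,"tz": 0,"rx": 0,"ry": 0,"rz": 0}], "gripper": 1}}

```text
time: 2.3
tool_pos: [503.6, 433.4, 13.8]
tcp_rot: [-3.141, 0.0, -2.754]
contact_force: [0.3, -0.3, 0.0]
grip_width: 9.8
finger_force: 30.0
```

Call:
{"name": "carry_out", "arguments": {"plan": [{"tx": 0,"ty": 0,"tz": 20,"rx": 0,"ry": 0,"rz": 0},{"tx": 0,"ty": 0,"tz": 40,"rx": 0,"ry": 0,"rz": 0},{"tx": 0,"ty": 0,"tz": 46,"rx": 0,"ry": 0,"rz": 0},{"tx": 0,"ty": -30,"tz": 0,"rx": 0,"ry": 0,"rz": 0},{"tx": 7,"ty": -40,"tz": 0,"rx": 0,"ry": 0,"rz": -0.05},{"tx": 7,"ty": -40,"tz": 0,"rx": 0,"ry": 0,"rz": -0.05},{"tx": 7,"ty": -40,"tz": 0,"rx": 0,"ry": 0,"rz": -0.05},{"tx": 7,"ty": -40,"tz": 0,"rx": 0,"ry": 0,"rz": -0.05},{"tx": 7,"ty": -40,"tz": 0,"rx": 0,"ry": 0,"rz": -0.05},{"tx": 7,"ty": -40,"tz": 0,"rx": 0,"ry": 0,"rz": -0.05},{"tx": 7,"ty": -40,"tz": 0,"rx": 0,"ry": 0,"rz": -0.05},{"tx": 7,"ty": -40,"tz": 0,"rx": 0,"ry": 0,"rz": -0.05}]}}

```text
time: 3.5
tool_pos: [559.4, 82.0, 119.6]
tcp_rot: [3.141, -0.0, 3.127]
contact_force: [0.3, -0.2, -1.2]
grip_width: 9.7
finger_force: 30.0
```

Call:
{"name": "carry_out", "arguments": {"plan": [{"tx": 7,"ty": -40,"tz": 0,"rx": 0,"ry": 0,"rz": -0.05},{"tx": 7,"ty": -40,"tz": 0,"rx": 0,"ry": 0,"rz": -0.05},{"tx": 7,"ty": -40,"tz": 0,"rx": 0,"ry": 0,"rz": -0.05},{"tx": 7,"ty": -40,"tz": 0,"rx": 0,"ry": 0,"rz": -0.05},{"tx": 7,"ty": -40,"tz": 0,"rx": 0,"ry": 0,"rz": -0.05},{"tx": 7,"ty": -40,"tz": 0,"rx": 0,"ry": 0,"rz": -0.02},{"tx": 7,"ty": -40,"tz": 0,"rx": 0,"ry": 0,"rz": 0},{"tx": 7,"ty": -6,"tz": 0,"rx": 0,"ry": 0,"rz": 0},{"tx": 0,"ty": 0,"tz": 0,"rx": 0,"ry": 0,"rz": 0},{"tx": 0,"ty": 0,"tz": 0,"rx": 0,"ry": 0,"rz": 0}]}}

```text
time: 4.5
tool_pos: [615.1, -201.3, 119.2]
tcp_rot: [3.141, -0.002, 2.859]
contact_force: [-0.6, 0.3, -1.6]
grip_width: 9.6
finger_force: 30.0
```

```bash
python3 - <<'E'
from h import *
ims={n:bot.capture(n) for n in CM}
o=np.zeros((600,800,3),np.uint8)
a=ims["top"][130:190,290:345];o[:600,:400]=cv2.resize(a,(400,436),interpolation=cv2.INTER_CUBIC)[:600] if 0 else cv2.copyMakeBorder(cv2.resize(a,(400,436),interpolation=cv2.INTER_CUBIC),0,164,0,0,cv2.BORDER_CONSTANT)
o[:,400:]=cv2.copyMakeBorder(cv2.resize(ims["side"][130:230,190:270],(400,500),interpolation=cv2.INTER_CUBIC),0,100,0,0,cv2.BORDER_CONSTANT)
cv2.imwrite("pics/h1.png",o[:,:,::-1]); s=bot.get_obs(); print(s["tool_pos"],s["tcp_rot"])
E
```

```text
[ 615.23023189 -200.74626624  119.60240332] [ 3.14107088e+00 -9.99912899e-04  2.86042686e+00]
```

View pics/h1.png

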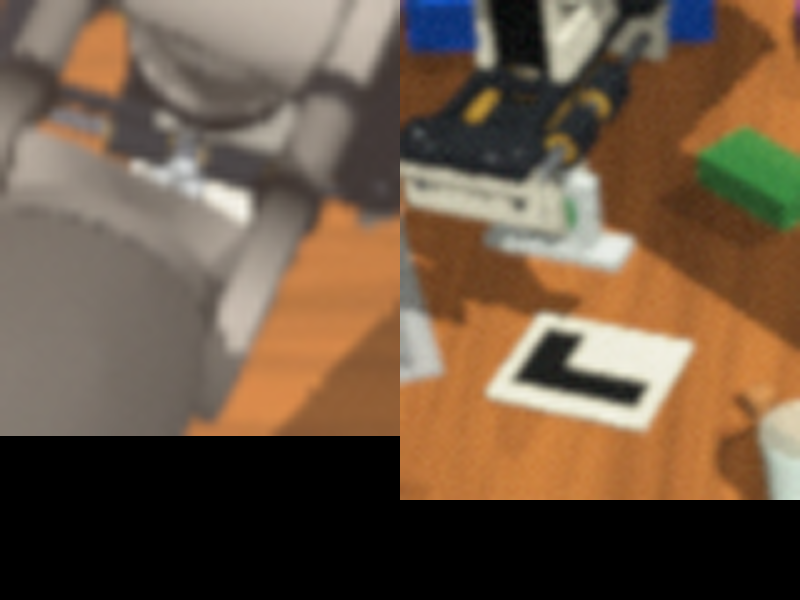

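The side view shows the mount held upright above the right board, toe the right way round, with the leg's rear end at about (629,255) in the crop. I'll check the in-hand offset from that.

```bash
python3 - <<'E'
from h import *
e=cast("side",(190+229/5-.5,130+255/5-.5),109); y=np.radians(-16.1); d=np.array([np.cos(y),np.sin(y)]); n=np.array([-d[1],d[0]])
v=np.array([615.2,-200.7])-e; print(e, v@d, v@n)
E
```

```text
[ 575.03352521 -191.21750694] 41.22074595152305 2.028170366636886
```

Call:
{"name": "carry_out", "arguments": {"plan": [{"tx": -2,"ty": -1,"tz": -35,"rx": 0,"ry": 0,"rz": 0},{"tx": 0,"ty": 0,"tz": -35,"rx": 0,"ry": 0,"rz": 0},{"tx": 0,"ty": 0,"tz": -20,"rx": 0,"ry": 0,"rz": 0},{"tx": 0,"ty": 0,"tz": -6,"rx": 0,"ry": 0,"rz": 0},{"tx": 0,"ty": 0,"tz": -3,"rx": 0,"ry": 0,"rz": 0},{"tx": 0,"ty": 0,"tz": 0,"rx": 0,"ry": 0,"rz": 0},{"tx": 0,"ty": 0,"tz": -2,"rx": 0,"ry": 0,"rz": 0},{"tx": 0,"ty": 0,"tz": 0,"rx": 0,"ry": 0,"rz": 0},{"tx": 0,"ty": 0,"tz": 0,"rx": 0,"ry": 0,"rz": 0}]}}

```text
time: 5.5
tool_pos: [613.8, -203.6, 19.5]
tcp_rot: [-3.142, 0.001, 2.859]
contact_force: [0.3, -0.0, -1.7]
grip_width: 9.8
finger_force: 30.0
```

Call:
{"name": "carry_out", "arguments": {"plan": [{"tx": -1,"ty": 1,"tz": -1.5,"rx": 0,"ry": 0,"rz": 0},{"tx": 0,"ty": 0,"tz": 0,"rx": 0,"ry": 0,"rz": 0},{"tx": 0,"ty": 0,"tz": 0,"rx": 0,"ry": 0,"rz": 0}]}}

```text
time: 5.8
tool_pos: [613.0, -202.7, 17.8]
tcp_rot: [-3.141, 0.001, 2.859]
contact_force: [1.1, -0.7, 1.6]
grip_width: 9.8
finger_force: 30.0
```

Call:
{"name": "carry_out", "arguments": {"plan": [{"tx": 0,"ty": 0,"tz": 0,"rx": 0,"ry": 0,"rz": 0},{"tx": 0,"ty": 0,"tz": 0,"rx": 0,"ry": 0,"rz": 0},{"tx": 0,"ty": 0,"tz": 0,"rx": 0,"ry": 0,"rz": 0},{"tx": 0,"ty": 0,"tz": 20,"rx": 0,"ry": 0,"rz": 0},{"tx": 0,"ty": 0,"tz": 40,"rx": 0,"ry": 0,"rz": 0},{"tx": 0,"ty": 0,"tz": 45,"rx": 0,"ry": 0,"rz": 0},{"tx": -35,"ty": -7,"tz": 0,"rx": 0,"ry": 0,"rz": -0.052},{"tx": -35,"ty": -7,"tz": 0,"rx": 0,"ry": 0,"rz": -0.052},{"tx": -35,"ty": -7,"tz": 0,"rx": 0,"ry": 0,"rz": -0.052},{"tx": -35,"ty": -7,"tz": 0,"rx": 0,"ry": 0,"rz": -0.052},{"tx": -35,"ty": -7,"tz": 0,"rx": 0,"ry": 0,"rz": -0.052},{"tx": -33,"ty": -7,"tz": 0,"rx": 0,"ry": 0,"rz": -0.052}], "gripper": 0.45}}

```text
time: 7.0
tool_pos: [402.9, -244.3, 122.2]
tcp_rot: [3.142, -0.0, 2.545]
contact_force: [-0.3, -0.5, 0.0]
grip_width: 50.8
finger_force: 0.0
```

Call:
{"name": "carry_out", "arguments": {"plan": [{"tx": 0,"ty": 0,"tz": 0,"rx": 0,"ry": 0,"rz": 0},{"tx": 0,"ty": 0,"tz": 0,"rx": 0,"ry": 0,"rz": 0}]}}

```text
time: 7.2
tool_pos: [404.5, -244.8, 122.6]
tcp_rot: [3.141, 0.001, 2.546]
contact_force: [0.3, 0.1, -0.1]
grip_width: 50.6
finger_force: 0.0
```

Call:
{"name": "carry_out", "arguments": {"plan": [{"tx": 1,"ty": 0,"tz": -40,"rx": 0,"ry": 0,"rz": 0},{"tx": 0,"ty": 0,"tz": -40,"rx": 0,"ry": 0,"rz": 0},{"tx": 0,"ty": 0,"tz": -20,"rx": 0,"ry": 0,"rz": 0},{"tx": 0,"ty": 0,"tz": -9,"rx": 0,"ry": 0,"rz": 0},{"tx": 0,"ty": 0,"tz": 0,"rx": 0,"ry": 0,"rz": 0},{"tx": 0,"ty": 0,"tz": 0,"rx": 0,"ry": 0,"rz": 0}]}}

```text
time: 7.8
tool_pos: [406.6, -244.8, 13.9]
tcp_rot: [-3.142, 0.002, 2.548]
contact_force: [-0.1, 0.3, 0.6]
grip_width: 50.4
finger_force: 0.0
```

Call:
{"name": "carry_out", "arguments": {"plan": [{"tx": 0,"ty": 0,"tz": 0,"rx": 0,"ry": 0,"rz": 0},{"tx": 0,"ty": 0,"tz": 0,"rx": 0,"ry": 0,"rz": 0},{"tx": 0,"ty": 0,"tz": 0,"rx": 0,"ry": 0,"rz": 0},{"tx": 0,"ty": 0,"tz": 0,"rx": 0,"ry": 0,"rz": 0},{"tx": 0,"ty": 0,"tz": 0,"rx": 0,"ry": 0,"rz": 0},{"tx": 0,"ty": 0,"tz": 0,"rx": 0,"ry": 0,"rz": 0}], "gripper": 1}}

```text
time: 8.4
tool_pos: [405.5, -244.5, 13.4]
tcp_rot: [3.142, 0.0, 2.547]
contact_force: [0.1, 1.1, 0.7]
grip_width: 9.9
finger_force: 30.0
```

Call:
{"name": "carry_out", "arguments": {"plan": [{"tx": 0,"ty": 0,"tz": 20,"rx": 0,"ry": 0,"rz": 0},{"tx": 0,"ty": 0,"tz": 45,"rx": 0,"ry": 0,"rz": 0},{"tx": 0,"ty": 0,"tz": 45,"rx": 0,"ry": 0,"rz": 0},{"tx": 0,"ty": 0,"tz": 15,"rx": 0,"ry": 0,"rz": 0},{"tx": 19,"ty": 39.5,"tz": 0,"rx": 0,"ry": 0,"rz": 0.072},{"tx": 19,"ty": 39.5,"tz": 0,"rx": 0,"ry": 0,"rz": 0.072},{"tx": 19,"ty": 39.5,"tz": 0,"rx": 0,"ry": 0,"rz": 0.072},{"tx": 19,"ty": 39.5,"tz": 0,"rx": 0,"ry": 0,"rz": 0.072},{"tx": 19,"ty": 39.5,"tz": 0,"rx": 0,"ry": 0,"rz": 0.072},{"tx": 19,"ty": 39.5,"tz": 0,"rx": 0,"ry": 0,"rz": 0.072}]}}

```text
time: 9.4
tool_pos: [519.8, -5.6, 138.0]
tcp_rot: [3.142, -0.001, 2.982]
contact_force: [1.2, -0.5, -1.1]
grip_width: 9.7
finger_force: 30.0
```

Call:
{"name": "carry_out", "arguments": {"plan": [{"tx": 19,"ty": 39.5,"tz": 0,"rx": 0,"ry": 0,"rz": 0.072},{"tx": 19,"ty": 39.5,"tz": 0,"rx": 0,"ry": 0,"rz": 0.072},{"tx": 19,"ty": 39.5,"tz": 0,"rx": 0,"ry": 0,"rz": 0.072},{"tx": 19,"ty": 39.5,"tz": 0,"rx": 0,"ry": 0,"rz": 0.072},{"tx": 17.5,"ty": 38,"tz": 0,"rx": 0,"ry": 0,"rz": 0.072},{"tx": 0,"ty": 0,"tz": 0,"rx": 0,"ry": 0,"rz": 0},{"tx": 0,"ty": 0,"tz": 0,"rx": 0,"ry": 0,"rz": 0}]}}

```text
time: 10.1
tool_pos: [612.4, 189.2, 137.2]
tcp_rot: [-3.141, -0.002, -2.943]
contact_force: [-0.1, -0.7, -1.6]
grip_width: 9.5
finger_force: 30.0
```

```bash
python3 - <<'E'
from h import *
ims={n:bot.capture(n) for n in CM}
o=cv2.resize(ims["side"][150:350,120:320],(600,600),interpolation=cv2.INTER_CUBIC)
cv2.imwrite("pics/h2.png",o[:,:,::-1]); s=bot.get_obs(); print(s["tool_pos"],s["tcp_rot"])
E
```

```text
[612.37017696 187.55569399 137.74728327] [-3.14131962e+00 -1.59592140e-03 -2.94551902e+00]
```

View pics/h2.png

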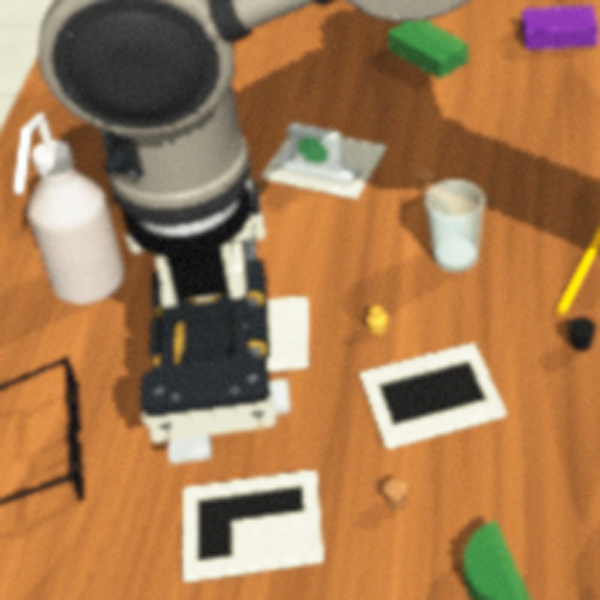

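The right mount at crop (315,155) covers its silhouette. The left mount is held above the left board at (250,525), toe to the correct side. I'll lower it.

Call:
{"name": "carry_out", "arguments": {"plan": [{"tx": 0.5,"ty": 0.5,"tz": -40,"rx": 0,"ry": 0,"rz": 0},{"tx": 0,"ty": 0,"tz": -40,"rx": 0,"ry": 0,"rz": 0},{"tx": 0,"ty": 0,"tz": -25,"rx": 0,"ry": 0,"rz": 0},{"tx": 0,"ty": 0,"tz": -8,"rx": 0,"ry": 0,"rz": 0},{"tx": 0,"ty": 0,"tz": -4,"rx": 0,"ry": 0,"rz": 0},{"tx": 0,"ty": 0,"tz": 0,"rx": 0,"ry": 0,"rz": 0},{"tx": 0,"ty": 0,"tz": -2,"rx": 0,"ry": 0,"rz": 0},{"tx": 0,"ty": 0,"tz": 0,"rx": 0,"ry": 0,"rz": 0},{"tx": 0,"ty": 0,"tz": 0,"rx": 0,"ry": 0,"rz": 0}]}}

```text
time: 11.1
tool_pos: [613.9, 189.2, 20.1]
tcp_rot: [3.142, 0.001, -2.944]
contact_force: [0.3, 0.1, -1.3]
grip_width: 10.0
finger_force: 30.0
```

```bash
python3 - <<'E'
from h import *
print("bottle",cast("side",(148,247),0), "bottle top-view", cast("top",(271,100),70))
E
```

```text
bottle [800.08340634 -35.67441229] bottle top-view [793.93827023 -51.67186713]
```

Call:
{"name": "carry_out", "arguments": {"plan": [{"tx": 0,"ty": -0.5,"tz": -2.5,"rx": 0,"ry": 0,"rz": 0},{"tx": 0,"ty": 0,"tz": 0,"rx": 0,"ry": 0,"rz": 0},{"tx": 0,"ty": 0,"tz": 0,"rx": 0,"ry": 0,"rz": 0}]}}

```text
time: 11.4
tool_pos: [614.1, 188.8, 17.4]
tcp_rot: [3.141, 0.002, -2.944]
contact_force: [0.6, 0.6, 3.4]
grip_width: 10.1
finger_force: 30.0
```

Call:
{"name": "carry_out", "arguments": {"plan": [{"tx": 0,"ty": 0,"tz": 0,"rx": 0,"ry": 0,"rz": 0},{"tx": 0,"ty": 0,"tz": 0,"rx": 0,"ry": 0,"rz": 0},{"tx": 0,"ty": 0,"tz": 0,"rx": 0,"ry": 0,"rz": 0},{"tx": 0,"ty": 0,"tz": 20,"rx": 0,"ry": 0,"rz": 0},{"tx": 0,"ty": 0,"tz": 40,"rx": 0,"ry": 0,"rz": 0},{"tx": 0,"ty": 0,"tz": 30,"rx": 0,"ry": 0,"rz": 0},{"tx": -18,"ty": 6,"tz": 0,"rx": 0,"ry": 0,"rz": -0.139},{"tx": -18,"ty": 6,"tz": 0,"rx": 0,"ry": 0,"rz": -0.139},{"tx": -18,"ty": 6,"tz": 0,"rx": 0,"ry": 0,"rz": -0.139},{"tx": -18,"ty": 6,"tz": 0,"rx": 0,"ry": 0,"rz": -0.139},{"tx": -18,"ty": 6,"tz": 0,"rx": 0,"ry": 0,"rz": -0.139},{"tx": -18,"ty": 6,"tz": 0,"rx": 0,"ry": 0,"rz": -0.139}], "gripper": 0.35}}

```text
time: 12.6
tool_pos: [504.6, 224.7, 106.6]
tcp_rot: [-3.141, -0.0, 2.499]
contact_force: [0.6, 0.5, -0.6]
grip_width: 59.8
finger_force: 0.0
```

Call:
{"name": "carry_out", "arguments": {"plan": [{"tx": -18,"ty": 6,"tz": 0,"rx": 0,"ry": 0,"rz": -0.139},{"tx": -18,"ty": 6,"tz": 0,"rx": 0,"ry": 0,"rz": -0.139},{"tx": -18,"ty": 6,"tz": 0,"rx": 0,"ry": 0,"rz": -0.139},{"tx": -20,"ty": 5,"tz": 0,"rx": 0,"ry": 0,"rz": -0.139},{"tx": 0,"ty": 0,"tz": 0,"rx": 0,"ry": 0,"rz": 0},{"tx": 0,"ty": 0,"tz": 0,"rx": 0,"ry": 0,"rz": 0}]}}

```text
time: 13.2
tool_pos: [431.9, 247.7, 107.0]
tcp_rot: [3.141, 0.0, 1.953]
contact_force: [0.3, -0.8, 0.1]
grip_width: 59.7
finger_force: 0.0
```

Call:
{"name": "carry_out", "arguments": {"plan": [{"tx": 0,"ty": 0,"tz": -40,"rx": 0,"ry": 0,"rz": 0},{"tx": 0,"ty": 0,"tz": -35,"rx": 0,"ry": 0,"rz": 0},{"tx": 0,"ty": 0,"tz": -18,"rx": 0,"ry": 0,"rz": 0},{"tx": 0,"ty": 0,"tz": -8,"rx": 0,"ry": 0,"rz": 0},{"tx": 0,"ty": 0,"tz": 0,"rx": 0,"ry": 0,"rz": 0},{"tx": 0,"ty": 0,"tz": 0,"rx": 0,"ry": 0,"rz": 0}]}}

```text
time: 13.8
tool_pos: [432.6, 247.7, 6.4]
tcp_rot: [3.14, 0.0, 1.949]
contact_force: [-0.6, 0.1, -0.1]
grip_width: 59.7
finger_force: 0.0
```

Call:
{"name": "carry_out", "arguments": {"plan": [{"tx": 0,"ty": 0,"tz": 0,"rx": 0,"ry": 0,"rz": 0},{"tx": 0,"ty": 0,"tz": 0,"rx": 0,"ry": 0,"rz": 0},{"tx": 0,"ty": 0,"tz": 0,"rx": 0,"ry": 0,"rz": 0},{"tx": 0,"ty": 0,"tz": 0,"rx": 0,"ry": 0,"rz": 0},{"tx": 0,"ty": 0,"tz": 0,"rx": 0,"ry": 0,"rz": 0}], "gripper": 1}}

```text
time: 14.3
tool_pos: [431.7, 247.6, 6.2]
tcp_rot: [3.141, 0.0, 1.949]
contact_force: [-0.9, -1.1, 5.7]
grip_width: 34.9
finger_force: 30.0
```

Call:
{"name": "carry_out", "arguments": {"plan": [{"tx": 0,"ty": 0,"tz": 20,"rx": 0,"ry": 0,"rz": 0},{"tx": 0,"ty": 0,"tz": 40,"rx": 0,"ry": 0,"rz": 0},{"tx": 0,"ty": 0,"tz": 40,"rx": 0,"ry": 0,"rz": 0},{"tx": 26.5,"ty": -29,"tz": 0,"rx": 0,"ry": 0,"rz": -0.029},{"tx": 26.5,"ty": -29,"tz": 0,"rx": 0,"ry": 0,"rz": -0.029},{"tx": 26.5,"ty": -29,"tz": 0,"rx": 0,"ry": 0,"rz": -0.029},{"tx": 26.5,"ty": -29,"tz": 0,"rx": 0,"ry": 0,"rz": -0.029},{"tx": 26.5,"ty": -29,"tz": 0,"rx": 0,"ry": 0,"rz": -0.029},{"tx": 26.5,"ty": -29,"tz": 0,"rx": 0,"ry": 0,"rz": -0.029},{"tx": 26.5,"ty": -29,"tz": 0,"rx": 0,"ry": 0,"rz": -0.029},{"tx": 27,"ty": -29,"tz": 0,"rx": 0,"ry": 0,"rz": -0.029}]}}

```text
time: 15.4
tool_pos: [644.6, 14.3, 105.2]
tcp_rot: [-3.141, -0.0, 1.716]
contact_force: [0.7, 0.3, -0.6]
grip_width: 34.4
finger_force: 30.0
```

Call:
{"name": "carry_out", "arguments": {"plan": [{"tx": 0,"ty": 0,"tz": 0,"rx": 0,"ry": 0,"rz": 0},{"tx": 0,"ty": 0,"tz": -40,"rx": 0,"ry": 0,"rz": 0},{"tx": 0,"ty": 0,"tz": -30,"rx": 0,"ry": 0,"rz": 0},{"tx": 0,"ty": 0,"tz": -15,"rx": 0,"ry": 0,"rz": 0},{"tx": 0,"ty": 0,"tz": -6,"rx": 0,"ry": 0,"rz": 0},{"tx": 0,"ty": 0,"tz": 0,"rx": 0,"ry": 0,"rz": 0},{"tx": 0,"ty": 0,"tz": -2,"rx": 0,"ry": 0,"rz": 0},{"tx": 0,"ty": 0,"tz": 0,"rx": 0,"ry": 0,"rz": 0},{"tx": 0,"ty": 0,"tz": 0,"rx": 0,"ry": 0,"rz": 0}]}}

```text
time: 16.3
tool_pos: [644.6, 15.6, 13.9]
tcp_rot: [3.14, 0.0, 1.717]
contact_force: [0.1, 0.2, -1.7]
grip_width: 34.5
finger_force: 30.0
```

Call:
{"name": "carry_out", "arguments": {"plan": [{"tx": 0,"ty": 0,"tz": -2,"rx": 0,"ry": 0,"rz": 0},{"tx": 0,"ty": 0,"tz": -1.5,"rx": 0,"ry": 0,"rz": 0},{"tx": 0,"ty": 0,"tz": 0,"rx": 0,"ry": 0,"rz": 0},{"tx": 0,"ty": 0,"tz": 0,"rx": 0,"ry": 0,"rz": 0}]}}

```text
time: 16.7
tool_pos: [644.3, 15.5, 10.3]
tcp_rot: [3.141, 0.0, 1.717]
contact_force: [-1.4, 0.3, 4.9]
grip_width: 34.7
finger_force: 30.0
```

Call:
{"name": "carry_out", "arguments": {"plan": [{"tx": 0,"ty": 0,"tz": 0,"rx": 0,"ry": 0,"rz": 0},{"tx": 0,"ty": 0,"tz": 0,"rx": 0,"ry": 0,"rz": 0},{"tx": 0,"ty": 0,"tz": 0,"rx": 0,"ry": 0,"rz": 0},{"tx": 0,"ty": 0,"tz": 20,"rx": 0,"ry": 0,"rz": 0},{"tx": 0,"ty": 0,"tz": 45,"rx": 0,"ry": 0,"rz": 0},{"tx": 0,"ty": 0,"tz": 45,"rx": 0,"ry": 0,"rz": 0},{"tx": -13,"ty": -42,"tz": 0,"rx": 0,"ry": 0,"rz": 0.07},{"tx": -13,"ty": -42,"tz": 0,"rx": 0,"ry": 0,"rz": 0.07},{"tx": -13,"ty": -42,"tz": 0,"rx": 0,"ry": 0,"rz": 0.07},{"tx": -13,"ty": -42,"tz": 0,"rx": 0,"ry": 0,"rz": 0.07},{"tx": -13,"ty": -42,"tz": 0,"rx": 0,"ry": 0,"rz": 0.07}], "gripper": 0.28}}

```text
time: 17.8
tool_pos: [578.3, -195.9, 119.2]
tcp_rot: [3.141, 0.0, 2.07]
contact_force: [0.3, 0.1, 0.3]
grip_width: 66.1
finger_force: 0.0
```

Call:
{"name": "carry_out", "arguments": {"plan": [{"tx": -13,"ty": -42,"tz": 0,"rx": 0,"ry": 0,"rz": 0.07},{"tx": -13,"ty": -42,"tz": 0,"rx": 0,"ry": 0,"rz": 0.07},{"tx": -13,"ty": -42,"tz": 0,"rx": 0,"ry": 0,"rz": 0.07},{"tx": -13,"ty": -42,"tz": 0,"rx": 0,"ry": 0,"rz": 0.07},{"tx": -10,"ty": -40,"tz": 0,"rx": 0,"ry": 0,"rz": 0.07},{"tx": 0,"ty": 0,"tz": 0,"rx": 0,"ry": 0,"rz": 0},{"tx": 0,"ty": 0,"tz": 0,"rx": 0,"ry": 0,"rz": 0}]}}

```text
time: 18.5
tool_pos: [516.4, -403.0, 118.7]
tcp_rot: [3.141, -0.001, 2.414]
contact_force: [-0.1, 0.0, 0.8]
grip_width: 66.0
finger_force: 0.0
```

Call:
{"name": "carry_out", "arguments": {"plan": [{"tx": 0,"ty": 0,"tz": -45,"rx": 0,"ry": 0,"rz": 0},{"tx": 0,"ty": 0,"tz": -40,"rx": 0,"ry": 0,"rz": 0},{"tx": 0,"ty": 0,"tz": -20,"rx": 0,"ry": 0,"rz": 0},{"tx": 0,"ty": 0,"tz": -8,"rx": 0,"ry": 0,"rz": 0},{"tx": 0,"ty": 0,"tz": 0,"rx": 0,"ry": 0,"rz": 0},{"tx": 0,"ty": 0,"tz": 0,"rx": 0,"ry": 0,"rz": 0}]}}

```text
time: 19.1
tool_pos: [518.1, -402.4, 7.7]
tcp_rot: [3.142, 0.002, 2.418]
contact_force: [-0.7, -0.4, 0.7]
grip_width: 66.1
finger_force: 0.0
```

Call:
{"name": "carry_out", "arguments": {"plan": [{"tx": 0,"ty": 0,"tz": 0,"rx": 0,"ry": 0,"rz": 0},{"tx": 0,"ty": 0,"tz": 0,"rx": 0,"ry": 0,"rz": 0},{"tx": 0,"ty": 0,"tz": 0,"rx": 0,"ry": 0,"rz": 0},{"tx": 0,"ty": 0,"tz": 0,"rx": 0,"ry": 0,"rz": 0},{"tx": 0,"ty": 0,"tz": 0,"rx": 0,"ry": 0,"rz": 0}], "gripper": 1}}

```text
time: 19.6
tool_pos: [517.3, -402.8, 7.1]
tcp_rot: [-3.142, 0.001, 2.417]
contact_force: [-0.6, 1.0, 5.8]
grip_width: 44.7
finger_force: 30.0
```

Call:
{"name": "carry_out", "arguments": {"plan": [{"tx": 0,"ty": 0,"tz": 20,"rx": 0,"ry": 0,"rz": 0},{"tx": 0,"ty": 0,"tz": 45,"rx": 0,"ry": 0,"rz": 0},{"tx": 0,"ty": 0,"tz": 45,"rx": 0,"ry": 0,"rz": 0},{"tx": 0,"ty": 0,"tz": 30,"rx": 0,"ry": 0,"rz": 0},{"tx": -3,"ty": 40,"tz": 0,"rx": 0,"ry": 0,"rz": 0.09},{"tx": -3,"ty": 40,"tz": 0,"rx": 0,"ry": 0,"rz": 0.09},{"tx": -3,"ty": 40,"tz": 0,"rx": 0,"ry": 0,"rz": 0.09},{"tx": -3,"ty": 40,"tz": 0,"rx": 0,"ry": 0,"rz": 0.09},{"tx": -3,"ty": 40,"tz": 0,"rx": 0,"ry": 0,"rz": 0.09},{"tx": -3,"ty": 40,"tz": 0,"rx": 0,"ry": 0,"rz": 0.09}]}}

```text
time: 20.6
tool_pos: [498.3, -160.7, 145.7]
tcp_rot: [3.141, -0.001, 2.96]
contact_force: [0.0, 0.8, -2.5]
grip_width: 44.8
finger_force: 30.0
```

Call:
{"name": "carry_out", "arguments": {"plan": [{"tx": -3,"ty": 40,"tz": 0,"rx": 0,"ry": 0,"rz": 0.09},{"tx": -3,"ty": 40,"tz": 0,"rx": 0,"ry": 0,"rz": 0.09},{"tx": -3,"ty": 40,"tz": 0,"rx": 0,"ry": 0,"rz": 0.09},{"tx": -3,"ty": 40,"tz": 0,"rx": 0,"ry": 0,"rz": 0.09},{"tx": -3,"ty": 40,"tz": 0,"rx": 0,"ry": 0,"rz": 0.09},{"tx": 0,"ty": 37,"tz": 0,"rx": 0,"ry": 0,"rz": 0.09},{"tx": 0,"ty": 0,"tz": 0,"rx": 0,"ry": 0,"rz": 0},{"tx": 0,"ty": 0,"tz": 0,"rx": 0,"ry": 0,"rz": 0}]}}

```text
time: 21.4
tool_pos: [483.6, 75.0, 145.9]
tcp_rot: [3.142, -0.001, -2.785]
contact_force: [-0.9, -0.6, -1.4]
grip_width: 44.7
finger_force: 30.0
```

Call:
{"name": "carry_out", "arguments": {"plan": [{"tx": 0,"ty": 0,"tz": -45,"rx": 0,"ry": 0,"rz": 0},{"tx": 0,"ty": 0,"tz": -45,"rx": 0,"ry": 0,"rz": 0},{"tx": 0,"ty": 0,"tz": -25,"rx": 0,"ry": 0,"rz": 0},{"tx": 0,"ty": 0,"tz": -12,"rx": 0,"ry": 0,"rz": 0},{"tx": 0,"ty": 0,"tz": -3,"rx": 0,"ry": 0,"rz": 0},{"tx": 0,"ty": 0,"tz": 0,"rx": 0,"ry": 0,"rz": 0},{"tx": 0,"ty": 0,"tz": -2,"rx": 0,"ry": 0,"rz": 0},{"tx": 0,"ty": 0,"tz": 0,"rx": 0,"ry": 0,"rz": 0},{"tx": 0,"ty": 0,"tz": 0,"rx": 0,"ry": 0,"rz": 0}]}}

```text
time: 22.3
tool_pos: [484.5, 74.6, 15.0]
tcp_rot: [-3.141, 0.002, -2.786]
contact_force: [0.5, 0.2, -2.7]
grip_width: 44.6
finger_force: 30.0
```

Call:
{"name": "carry_out", "arguments": {"plan": [{"tx": -0.5,"ty": 0,"tz": -2,"rx": 0,"ry": 0,"rz": 0},{"tx": 0,"ty": 0,"tz": -2,"rx": 0,"ry": 0,"rz": 0},{"tx": 0,"ty": 0,"tz": 0,"rx": 0,"ry": 0,"rz": 0},{"tx": 0,"ty": 0,"tz": 0,"rx": 0,"ry": 0,"rz": 0}]}}

```text
time: 22.7
tool_pos: [483.7, 74.6, 11.0]
tcp_rot: [-3.141, 0.001, -2.786]
contact_force: [-3.3, 0.6, 7.8]
grip_width: 44.5
finger_force: 30.0
```

Call:
{"name": "carry_out", "arguments": {"plan": [{"tx": 0,"ty": 0,"tz": 0,"rx": 0,"ry": 0,"rz": 0},{"tx": 0,"ty": 0,"tz": 0,"rx": 0,"ry": 0,"rz": 0},{"tx": 0,"ty": 0,"tz": 0,"rx": 0,"ry": 0,"rz": 0},{"tx": 0,"ty": 0,"tz": 20,"rx": 0,"ry": 0,"rz": 0},{"tx": 0,"ty": 0,"tz": 45,"rx": 0,"ry": 0,"rz": 0},{"tx": 0,"ty": 0,"tz": 45,"rx": 0,"ry": 0,"rz": 0},{"tx": 0,"ty": 0,"tz": 45,"rx": 0,"ry": 0,"rz": 0},{"tx": 0,"ty": 0,"tz": 45,"rx": 0,"ry": 0,"rz": 0},{"tx": -29,"ty": 40,"tz": 0,"rx": 0,"ry": 0,"rz": 0},{"tx": -29,"ty": 40,"tz": 0,"rx": 0,"ry": 0,"rz": 0},{"tx": -29,"ty": 40,"tz": 0,"rx": 0,"ry": 0,"rz": 0}], "gripper": 0.28}}

```text
time: 23.8
tool_pos: [395.5, 195.5, 210.5]
tcp_rot: [3.141, 0.001, -2.788]
contact_force: [0.8, 1.0, -0.1]
grip_width: 65.9
finger_force: 0.0
```

Call:
{"name": "carry_out", "arguments": {"plan": [{"tx": -29,"ty": 40,"tz": 0,"rx": 0,"ry": 0,"rz": 0},{"tx": -29,"ty": 40,"tz": 0,"rx": 0,"ry": 0,"rz": 0},{"tx": -29,"ty": 40,"tz": 0,"rx": 0,"ry": 0,"rz": 0},{"tx": -29,"ty": 40,"tz": 0,"rx": 0,"ry": 0,"rz": 0},{"tx": -29,"ty": 40,"tz": 0,"rx": 0,"ry": 0,"rz": 0},{"tx": -29,"ty": 40,"tz": 0,"rx": 0,"ry": 0,"rz": 0},{"tx": -29,"ty": 40,"tz": 0,"rx": 0,"ry": 0,"rz": 0},{"tx": 0,"ty": 0,"tz": 0,"rx": 0,"ry": 0,"rz": 0},{"tx": 0,"ty": 0,"tz": 0,"rx": 0,"ry": 0,"rz": 0}]}}

```text
time: 24.7
tool_pos: [192.6, 474.9, 209.7]
tcp_rot: [-3.141, -0.001, -2.784]
contact_force: [0.6, -0.2, 0.1]
grip_width: 66.0
finger_force: 0.0
```

```bash
python3 - <<'E'
from h import *
ims={n:bot.capture(n) for n in CM}
a=ims["top"][130:220,180:340]; b=ims["side"][180:350,170:340]
o=np.zeros((600,800,3),np.uint8)
o[:225,:400]=cv2.resize(a,(400,225),interpolation=cv2.INTER_CUBIC); o[:400,400:]=cv2.resize(b,(400,400),interpolation=cv2.INTER_CUBIC)
cv2.imwrite("pics/f.png",o[:,:,::-1])
for n in CM:
    g,w,h=masks(ims[n])
    for c,ct in cents(g,40*U*U,3000*U*U):
        q=np.array([cast(n,px(p),16.5) for p in ct[:,0]],np.float32); r=cv2.minAreaRect(q); print(n,px(c).round(1),cast(n,px(c),16.5).round(1),np.round(r[0],1),np.round(r[1],1),round(r[2],1))
E
```

```text
side [201.2 312.8] [618.1 181.2] [618.1 180.9] [28.3 19.2] 1.7
side [263.8 276.9] [483.2  72.5] [483.   71.6] [82.8 63.5] 19.1
side [202.2 257.5] [644.  13.] [646.4  13.6] [34.7 86.8] 8.6
side [223.9 199.7] [ 618.8 -218.6] [ 618.9 -219. ] [19.9 36.6] 29.7
top [236.2 192.1] [482.1  74.1] [482.4  74.4] [76.6 40.8] 20.0
top [252.7 146.9] [642.1  15.3] [644.3  16. ] [31.5 62.2] 8.7
```

View pics/f.png

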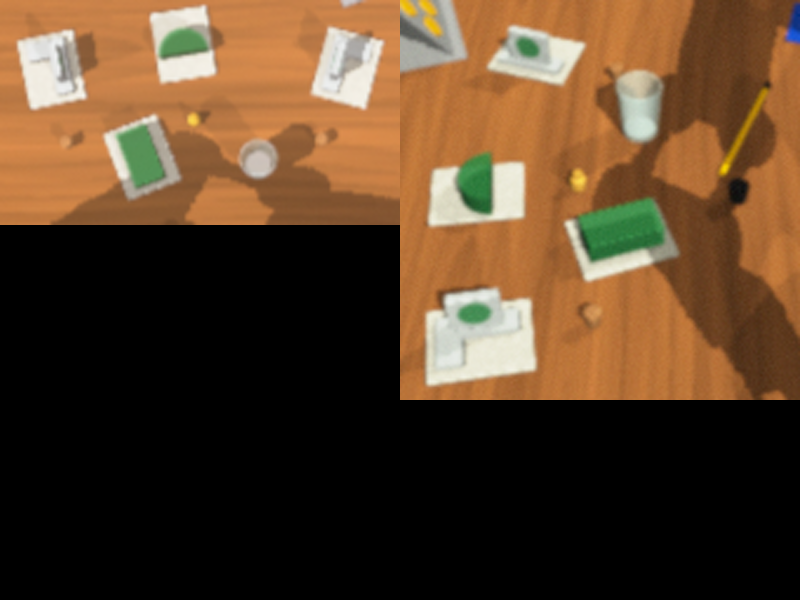

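Both views show all four parts covering their silhouettes with no black visible, and the beaker standing where it was. The blocks sit within about 2 mm of their marks, so I'm handing in.

```bash
python3 -c "
from plant import bot
print(bot.close_job())"
```

```text
the job is handed in; nothing more can be done
None
```

The job is handed in at about 25 s of the 102 s: both mounts, the half-round block and the oblong block stand on their own silhouettes the right way round, and the beaker is where it was; the verdict itself was not shown.

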